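Wedge the rocking instrument case

TASK

The brown instrument case rocks because one foot is too short: first press down on the top corner above that foot with the fingertips to feel it dip. Then push the wooden wedge along the bench, thin end first, under that foot until it is snug and the corner no longer gives, without jacking the case up or shoving it away. Finish while still holding a firm downward push of the fingertips on that same top corner, the case sitting level on its wedge; pick nothing up, and leave the other things where they are.

Things in the scene. Friction and masses are not known exactly. Their poses are not given: they have to be found in the camera images.
- case: Brown flat steel case, loose, 2 to 3 kg, 180 mm (its x) by 240 mm (y), top 75 mm above the bench, dark corner posts, bar handle 20 mm high and 100 mm long along y across the middle of the top. Origin: on the bench under its middle; x points from the latch side (near the robot) to the back, y to the robot's left, z up. Round rubber feet at x = +-75, y = +-105 mm hold the body 22 mm clear
- short_foot (a point): Where the short foot (latch side, left; 22 mm across, round bottom) leaves the case's underside: case frame x = -75, y = +105, z = 22 mm. The foot hangs 4 to 9 mm above the bench, differently each time and not reported. The case rests level on the other three; about 2 to 3 N down on this corner tips it till the foot lands, and it rocks back when released
- corner_top (a point): Point on the flat top of the case straight above the short foot, 15 mm in from both faces of that corner (case frame x = -75, y = +105, z = 75 mm; 75 mm above the bench while level): the place to press. A push of 6 to 10 N is firm enough; once wedged snugly it gives less than 2 mm
- wedge: Loose wooden wedge, 80 g, lying flat on the latch side of the case before the short foot: 100 mm long (x), 50 mm wide (y), 2 mm thick at the thin end (x = +50 mm) rising evenly to 17 mm at the upright back face (see point wedge_back). Origin: middle of its underside; x points to the thin end, z up
- wedge_back (a point): Middle of the wedge's back face, 8 mm up: the place to push (wedge frame x = -50 mm). The wedge slides at under 1 N, and the push climbs steeply once it is snug under the foot: 4 to 6 N leaves it snug, above about 12 N the case is jacked up or shoved. Friction keeps the wedge from slipping back
- toolkit: Bystander: grey steel tool box 140 by 180 mm, 70 mm high plus a bar handle to 88 mm, loose, about 3 kg; it stands beside the case, to its left or right. Origin: middle of its underside
- meter: Bystander: hand-held meter lying flat, 100 (x) by 62 by 34 mm, black with a light face plate. Origin: middle of its underside
- cap_lamp: Bystander: round black lamp head standing on its back, 62 mm across, 49 mm high, in front of the tool box. Origin: middle of its underside
- wrench: Bystander: steel wrench lying along its x in front of the tool box, about 180 mm long. Origin: under its middle
- tubes: Bystander: pack of nine white tubes lying in three layers, 200 (x) by 112 mm, 77 mm high. Origin: middle of its underside
- mug: Bystander: white mug, 80 mm across, 90 mm high. Origin: middle of its underside
Not all that is in view belongs to the job. Of the things that look like the wedge, take the one that is farthest to the robot's left at the start.

How it is judged:
By the outcome, as a careful person would: the job done as asked, in the order asked, and still so for the second after the job is handed in, while the arm keeps its last pose, push and grip.
It also fails if it takes over 64 s, if anything falls off the work surface, if the arm or the gripper's body presses on something with over 40 N, if the wrist force passes 120 N, or if a joint passes its speed limit or range.

ROBOT

A 6-joint arm with a two-finger parallel gripper is mounted at the origin on the work surface. World frame = base frame: x ahead of the robot, y to its left, z up, the work surface at z = 0. Lengths are in mm, angles in rad, forces in N, time in s.
With the tool pointing down it reaches from about 275 to 750 mm from the base axis. Payload 10.2 kg.
Tool frame: the origin (TCP) lies at the very end of the fingers, on their centre line; the grasp point (between the pads) lies 19 mm behind it; x points along the fingers, y is the direction in which the jaws open and shut, and the axes are right-handed (so a half turn about x gives the same grasp; the last joint's range is limited). The gripper opens to 85 mm and grips with 20 to 120 N. Pads are 22 mm wide; open, the fingers measure 114 mm over their backs; the gripper's body (76 mm by 85 mm) begins 54 mm behind the grasp point. The pads swing forward as they close: fully open they stand 13 mm farther back than shut.
Start: joints at [-1.407, 0.313, 1.498, -0, 1.331, -0.223], TCP at [198.032, -486.225, 231.294] pointing down, gripper open.
Joint ranges: [-2.94, 2.94], [-0.97, 2.17], [0.19, 2.56], [-1.23, 4.37], [0.02, 3.11], [-2.88, 2.88]. Speed limits (rad/s): [2.39, 2.39, 3.01, 3.14, 3.14, 3.14].

INTERFACE

Orientations are given as a unit quaternion [w, x, y, z].
In Python, from rig import ctrl gives the robot as it stands. The module is installed in compiled form; this text tells all that it offers.
- The arm moves only by the tool move_arm, never from a script. Its argument "targets" is a list that holds one entry, the list of rows, each a list of 7 numbers: the opening, from 0 (shut) to 1 (fully open), then the shift along the tool's x, y, z each as a share of 150 mm, from -1 to 1, then the turn, a rotation vector about the tool's x, y, z each as a share of 60 degrees, from -1 to 1. A call has 1 to 5 rows; each row shifts and turns the commanded pose from where the row before left it, along the tool's axes as they then stand; what a row does not reach is not made up. A row lasts 1/10 s, in which the tool goes at most 50 mm and 8.59 degrees, less where a joint would pass 70% of its speed; a pose out of reach is approached as far as the arm can. A call with a number of a shift or a turn outside -1 to 1 is refused whole. A call with a gripper value outside its range is refused whole. The fingers move at their own pace and stop on an object; "force" is the grip in N (left out, the last holds). Time passes only in rows, so rows that do not move let the fingers close. It gives the time, the measured TCP pose, the force and the opening at its end, in the units of the state.
- ctrl.sense(): the state, without advancing time (a new reading comes with each control period).
- ctrl.capture(name): name is "scene" or "side" or "wrist"; returns the picture (480x640x3 uint8, red, green, blue); there is no depth.
- ctrl.calibration(name): a dict with "camera_matrix" (3x3 intrinsics, pixels), "extrinsics" (4x4, takes a point from world to camera coordinates); the wrist camera has in their place "tool_from_camera" (4x4, takes a point from camera to tool coordinates, whose origin is the TCP and whose axes are the tool frame's). Camera axes: x right, y down, z forward; pixel columns grow to the right and rows downward; lengths in mm; the calibration is good to about 2 mm. A picture is of the moment at which its call begins: read the wrist's pose just before it. calibration takes no time and is no camera call.
- ctrl.finish_job(): hands the job in, once; it reports no verdict.
Trained networks look in the newest picture that a camera, given by its name, has taken for a name from the list of things; names that differ only in an ending like _2 or _b are one class to them, and where a whole thing is asked for, a point or a joint stands for the part that bears it (a point fixed in the world has none). Each returns a list of dicts, best first, with "confidence" (0 to 1); they miss things now and then, are a little off and sometimes report something else, mostly with a low value. They report only what shows in the picture. A call takes as long as a camera call. They do not tell look-alikes from the thing itself.
- ctrl.recognise(label, camera): "point" ([row, column] in pixels, amid what is visible of it).
- ctrl.cut_out(label, camera): "pixels" (480x640 bool, what is visible of it) and "point" ([row, column] in pixels, amid what is visible of it).
The state is a dict: "time_s": time; "joints": joint angles; "dq": joint speeds; "tau": joint torques, N m; "eef_pos": TCP position; "ee_rot": TCP orientation; "force": force on the tool from outside, world axes, zero at the start; "wrist_torque": the same for the moment, N m; "grip_width": opening from 0.0 (shut) to 1.0 (fully open).
Only numpy, scipy, OpenCV 4.12 (cv2) and the standard library are available. Lean on these libraries where they do the work, as an engineer would, in place of code of your own. Each camera call takes 0.05 s, during which the arm holds its last target.

## Working session

There is one attempt and no reset: what is moved stays moved. The work goes in short steps, Python scripts to look and compute and a tool call to move; the robot and the scene stay as the last step left them, time stands still between calls to the robot, and variables do not carry over. Pictures are saved under pics/ and viewed, and the job is handed in when it is done.

Besides the shell and the picture viewer there is one more tool, called after "Emit:" as name(argument=value, ...) on one line, values as JSON. move_arm: Moves the arm, as the interface text tells. Shift numbers are shares of 150 mm and turn numbers shares of 60 degrees, none past 1 either way. Its arguments: {"type":"object","properties":{"targets":{"type":"array","items":{"type":"array","items":{"type":"array","items":{"type":"number","minimum":-1,"maximum":1}}}},"force":{"type":"number"}},"required":["targets"]}

```bash
mkdir -p pics; ls
cat > h.py <<'E'
import numpy as np, cv2
from rig import ctrl
def save(n,im): cv2.imwrite('pics/'+n,cv2.cvtColor(im,cv2.COLOR_RGB2BGR))
def ray(cam,u,v):
    c=ctrl.calibration(cam);K=np.array(c['camera_matrix']);T=np.linalg.inv(np.array(c['extrinsics']))
    d=T[:3,:3]@np.linalg.inv(K)@np.array([u,v,1.]);return T[:3,3],d
def onplane(cam,u,v,z):
    o,d=ray(cam,u,v);return o+d*(z-o[2])/d[2]
def proj(cam,p):
    c=ctrl.calibration(cam);K=np.array(c['camera_matrix']);E=np.array(c['extrinsics'])
    q=K@(E[:3,:3]@np.array(p,float)+E[:3,3]);return q[:2]/q[2]
E
python3 - <<'E'
from h import *
for n in('scene','side'):
    save(n+'0.png',ctrl.capture(n))
    for l in('case','wedge','corner_top','wedge_back','short_foot'):
        print(n,l,[(np.round(r['point']),round(r['confidence'],2)) for r in ctrl.recognise(l,n)])
s=ctrl.sense();print(s)
E
```

```text
pics
scene case [(array([241., 207.]), 0.62)]
scene wedge [(array([178., 301.]), 0.85), (array([238., 283.]), 0.82), (array([210., 317.]), 0.68)]
scene corner_top [(array([244., 210.]), 0.9)]
scene wedge_back [(array([236., 284.]), 0.98), (array([175., 301.]), 0.9), (array([205., 316.]), 0.71)]
scene short_foot [(array([243., 208.]), 0.72)]
side case [(array([193., 276.]), 0.62), (array([224., 331.]), 0.57)]
side wedge [(array([227., 334.]), 0.85), (array([217., 396.]), 0.77)]
side corner_top [(array([188., 272.]), 0.91), (array([221., 336.]), 0.31)]
side wedge_back [(array([216., 398.]), 0.81), (array([224., 335.]), 0.7)]
side short_foot [(array([189., 276.]), 0.58)]
{'time_s': 0.6, 'joints': array([-1.40739630e+00,  3.12910033e-01,  1.49771945e+00,  3.65056831e-05,
        1.33099065e+00, -2.23420094e-01]), 'dq': array([ 0.00231114,  0.00135298,  0.00216458,  0.00065931,  0.00208224,
       -0.00053619]), 'tau': array([-1.51784621e-03, -4.12034941e+01, -2.59835368e+01, -1.76693766e-04,
        5.98517108e-04,  6.40673221e-07]), 'eef_pos': array([ 198.04191545, -486.21773514,  231.28171107]), 'ee_rot': array([ 0.13589816,  0.69393584,  0.13591683, -0.69391019]), 'force': array([ 0.43832251,  0.4318687 , -0.13511067]), 'wrist_torque': array([ 0.05463704, -0.01096348,  0.01429467]), 'grip_width': 1.0016865299859432}
```

View pics/scene0.png

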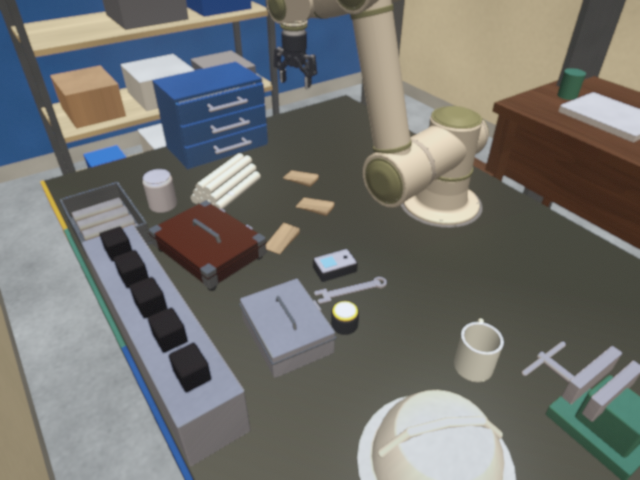

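View pics/side0.png

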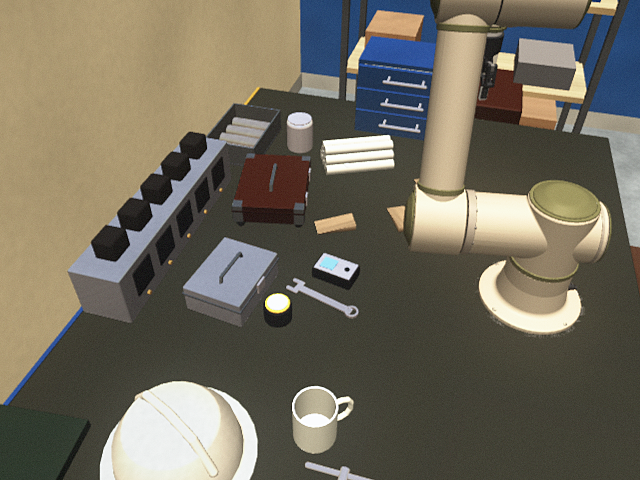

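Run:
```python
from h import *
for n,(x0,y0,x1,y1),f in(('scene',(140,165,340,315),4),('side',(220,130,420,280),4)):
    im=cv2.imread(f'pics/{n}0.png')[y0:y1,x0:x1]
    cv2.imwrite(f'pics/{n}0c.png',cv2.resize(im,None,fx=f,fy=f,interpolation=cv2.INTER_CUBIC))
for u,v in((301,178),(315,206),(283,238)): print(onplane('scene',u,v,8).round())
for u,v in((334,224),(397,217)): print('side',onplane('side',u,v,8).round())
```

```text
[ 280. -336.    8.]
[ 330. -184.    8.]
[ 486. -110.    8.]
side [ 487. -111.    8.]
side [ 334. -186.    8.]
```

View pics/scene0c.png

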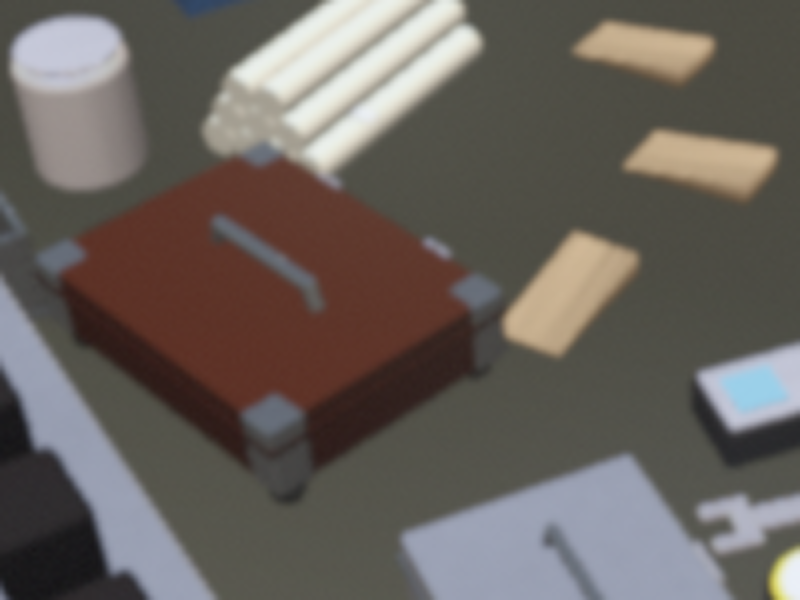

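View pics/side0c.png

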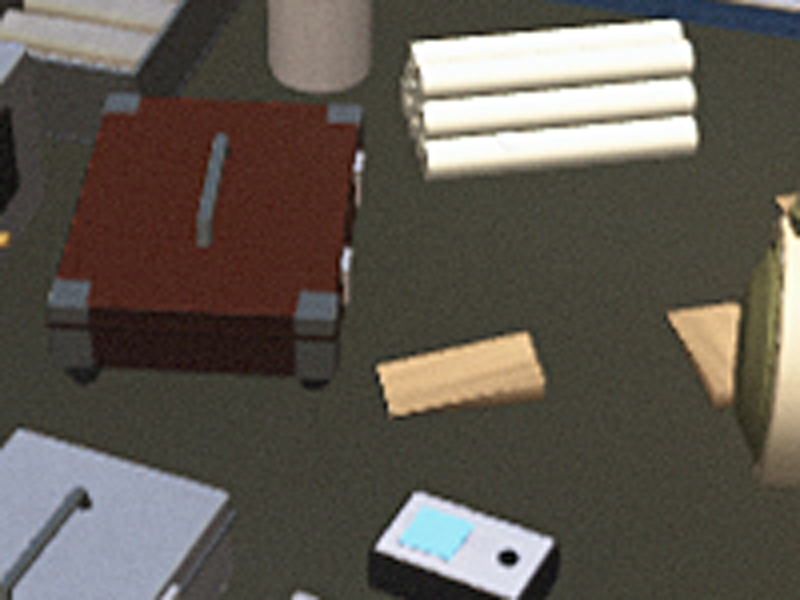

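```bash
cat > fit.py <<'E'
from h import *
from scipy.optimize import least_squares
def fit(model,obs,x0):
    # obs: list (cam, model idx, u,v)
    def pts(p):
        c,s=np.cos(p[2]),np.sin(p[2]);R=np.array([[c,-s,0],[s,c,0],[0,0,1]])
        return model@R.T+np.array([p[0],p[1],0])
    def f(p):
        P=pts(p);return np.concatenate([proj(o[0],P[o[1]])-o[2:] for o in obs])
    r=least_squares(f,x0,x_scale=[10,10,.1],loss='soft_l1');return r.x,r.fun.reshape(-1,2)
E
python3 - <<'E'
from fit import *
S=lambda i,u,v:('scene',i,u/4+140-.4,v/4+165-.4)
D=lambda i,u,v:('side',i,u/4+220-.4,v/4+130-.4)
M=np.array([[-90,120,75],[-90,-120,75],[90,-120,75],[90,120,75.]])
for obs in ([S(0,503,291),S(1,264,143),S(2,37,260),S(3,275,435)],[D(0,337,320),D(1,361,105),D(2,108,95),D(3,48,315)]):
    p,r=fit(M,obs,[600,-150,0]);print(p,np.abs(r).max(1).round(1))
W=np.array([[50,25,2],[50,-25,2],[-50,-25,17],[-50,25,17],[-50,25,0.]])
o1=[S(0,557,356),S(1,502,337),S(2,576,230),S(3,639,257)];o2=[D(0,393,416),D(1,376,368),D(2,528,332),D(3,544,375)]
for obs in(o1,o2,o1+o2):
    p,r=fit(W,obs,[486,-110,0]);print('w',p,np.abs(r).max(1).round(1))
E
```

```text
[ 6.74155452e+02 -1.62017351e+02  2.26980376e-01] [0.6 0.5 0.4 0.3]
[ 6.68790288e+02 -1.61937729e+02  2.23581515e-01] [0.  0.6 0.6 1.7]
w [ 4.89167132e+02 -1.10066001e+02  4.61291980e-01] [1.1 1.1 1.2 0.2]
w [ 486.04871842 -114.29073946    0.48914601] [0.  0.3 0.7 0.8]
w [ 4.86564037e+02 -1.12904710e+02  4.75843450e-01] [1.7 1.8 0.4 1.2 0.5 0.1 0.8 1.3]
```

Run:
```python
from h import *
from scipy.spatial.transform import Rotation as R
s=ctrl.sense();q=s['ee_rot'];r=R.from_quat([q[1],q[2],q[3],q[0]]).as_matrix();print(r.round(3),s['time_s'])
print(np.array(ctrl.calibration('wrist')['tool_from_camera']).round(2),ctrl.calibration('wrist')['camera_matrix'])
```

```text
[[ 0.     0.377 -0.926]
 [ 0.    -0.926 -0.377]
 [-1.    -0.    -0.   ]] 0.6
[[   0.     -0.32    0.95 -142.37]
 [   1.      0.     -0.     -0.44]
 [  -0.      0.95    0.32  -82.75]
 [   0.      0.      0.      1.  ]] [[363.17645167   0.         313.12305373]
 [  0.         363.17645167 238.53363106]
 [  0.           0.           1.        ]]
```

Emit:
move_arm(targets=[[[0,0,-0.106,-0.223,0,0,0],[0,0,-0.106,-0.223,0,0,0],[0,0,-0.106,-0.223,0,0,0],[0,0,-0.106,-0.223,0,0,0],[0,0,-0.106,-0.223,0,0,0]]])

```text
time_s: 1.1
eef_pos: [323.7, -348.3, 231.4]
ee_rot: [0.136, 0.694, 0.136, -0.694]
force: [0.0, 0.4, -0.2]
grip_width: 0.143
```

Emit:
move_arm(targets=[[[0,0,-0.106,-0.223,0,0,0],[0,0,-0.106,-0.223,0,0,0],[0,0,-0.106,-0.223,0,0,0],[0,0,-0.106,-0.223,0,0,0],[0,0,0,0,0,0,0]]])

```text
time_s: 1.6
eef_pos: [424.7, -237.4, 231.4]
ee_rot: [0.137, 0.694, 0.138, -0.693]
force: [-0.5, -0.0, 0.5]
grip_width: 0.001
```

```bash
cat >> h.py <<'E'
from scipy.spatial.transform import Rotation as Ro
import json
def wcap(n):
    s=ctrl.sense();im=ctrl.capture('wrist');save(n+'.png',im)
    q=s['ee_rot'];T=np.eye(4);T[:3,:3]=Ro.from_quat([q[1],q[2],q[3],q[0]]).as_matrix();T[:3,3]=s['eef_pos']
    E=np.linalg.inv(T@np.array(ctrl.calibration('wrist')['tool_from_camera']))
    json.dump(E.tolist(),open('pics/'+n+'.json','w'));return im,s
_cal=ctrl.calibration
class _W:pass
def proj(cam,p):
    c=_cal(cam if not cam.startswith('w') else 'wrist');K=np.array(c['camera_matrix'])
    E=np.array(c['extrinsics']) if not cam.startswith('w') else np.array(json.load(open('pics/'+cam+'.json')))
    q=K@(E[:3,:3]@np.array(p,float)+E[:3,3]);return q[:2]/q[2]
E
python3 -c "
from h import *
wcap('w1')"
```

```text
(no output)
```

View pics/w1.png

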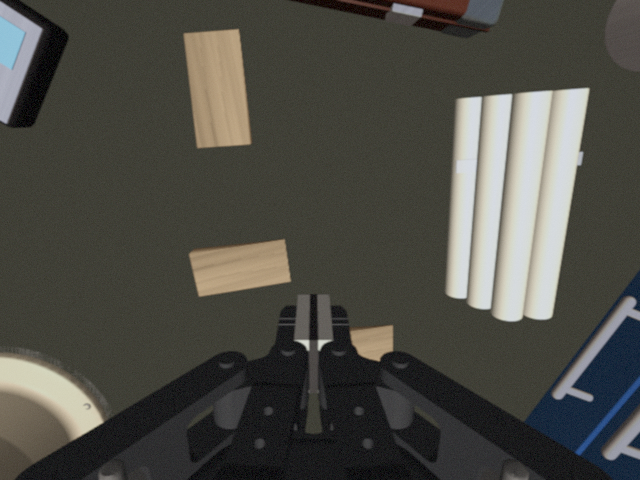

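Run:
```python
from fit import *
W=np.array([[50,25,2],[50,-25,2],[-50,-25,17],[-50,25,17],[-50,25,0.]])
obs=[('w1',0,184,33),('w1',1,240,29),('w1',2,252,144),('w1',3,197,148)]
p,r=fit(W,obs,[486,-110,0.4]);print('w',p,r.round(1))
```

```text
w [ 4.87700913e+02 -1.15163228e+02  4.58762186e-01] [[ 0.7  0.2]
 [-0.6  0. ]
 [-1.8  0. ]
 [ 1.3 -0.4]]
```

Emit:
move_arm(targets=[[[0,0,-0.123,-0.265,0,0,0],[0,0.1,-0.123,-0.265,0,0,0],[0,0.1,-0.123,-0.265,0,0,0],[0,0.1,-0.123,-0.265,0,0,0],[0,0.1,-0.123,-0.265,0,0,0]]])

```text
time_s: 2.15
eef_pos: [572.9, -79.5, 170.7]
ee_rot: [0.136, 0.694, 0.135, -0.694]
force: [0.3, -1.2, -0.1]
grip_width: 0.001
```

Emit:
move_arm(targets=[[[0,0,0,0,0,0,0],[0,0,0,0,0,0,0]]])

```text
time_s: 2.35
eef_pos: [572.0, -80.2, 170.8]
ee_rot: [-0.136, -0.694, -0.136, 0.694]
force: [0.0, -0.0, 0.5]
grip_width: -0.002
```

```bash
python3 -c "
from h import *
im,s=wcap('w2');print(s['eef_pos'],s['force'],s['time_s'])"
```

```text
[571.95809751 -80.22077598 170.81222561] [ 0.01514538 -0.0156562   0.54419734] 2.35
```

View pics/w2.png

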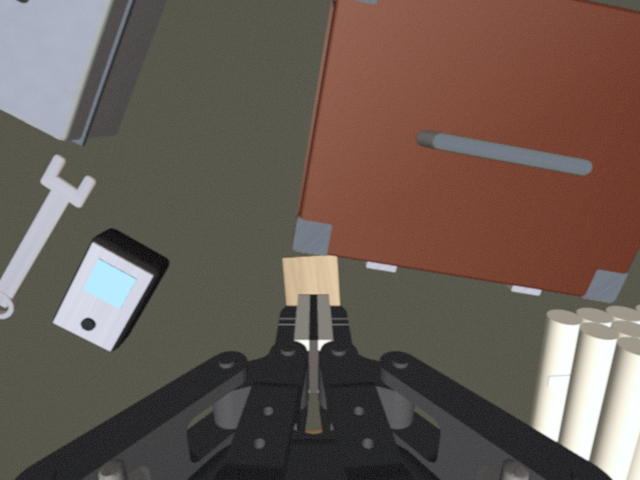

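Run:
```python
from fit import *
S=lambda i,u,v:('scene',i,u/4+140-.4,v/4+165-.4)
D=lambda i,u,v:('side',i,u/4+220-.4,v/4+130-.4)
M=np.array([[-90,120,75],[-90,-120,75],[90,-120,75],[90,120,75.]])
o=[S(0,503,291),S(1,264,143),S(2,37,260),S(3,275,435)]+[D(0,337,320),D(1,361,105),D(2,108,95)]
w=[('w2',0,292.5,251),('w2',1,619,302)]
for ob in (w,o+w*2):
    p,r=fit(M,ob,[671,-162,.22]);c,s=np.cos(p[2]),np.sin(p[2])
    print(p,r.round(1).tolist(),p[0]-75*c-105*s,p[1]-75*s+105*c)
    P=p
    def L(x,y,z): return proj('w2',[p[0]+c*x-s*y,p[1]+s*x+c*y,z])
    print(L(-75,105,75),L(-75,105,0),L(0,50,95),L(0,-50,95))
```

```text
[ 6.73788707e+02 -1.67524982e+02  2.22522079e-01] [[1.7, 0.1], [-2.1, -0.5]] 577.4654378757876 -81.66563288256567
[318.92305475 234.44920214] [317.73351786 207.97652083] [434.80710503 138.94578117] [597.79569424 167.63104998]
[ 6.73371842e+02 -1.66720805e+02  2.23363917e-01] [[-0.1, -1.2], [-0.1, -1.4], [-0.7, -1.0], [-1.1, -1.0], [-1.2, -1.4], [-0.9, -0.6], [-1.3, -0.5], [0.5, 0.4], [-3.2, -0.5], [0.5, 0.4], [-3.2, -0.5]] 576.9763272418237 -80.94257511395087
[317.68399997 234.69543783] [316.7680725  208.17326408] [433.21671039 139.16541986] [596.27150018 167.6989874 ]
```

Emit:
move_arm(targets=[[[0,0.19,0.013,-0.03,0,0,0],[0,0.19,0,0,0,0,0],[0,0.19,0,0,0,0,0],[0,0,0,0,0,0,0],[0,0,0,0,0,0,0]]])

```text
time_s: 2.9
eef_pos: [577.1, -81.1, 87.1]
ee_rot: [0.136, 0.694, 0.135, -0.694]
force: [1.3, -0.3, 0.9]
grip_width: -0.0
```

Emit:
move_arm(targets=[[[0,0.013,0,0,0,0,0],[0,0.013,0,0,0,0,0],[0,0.013,0,0,0,0,0],[0,0,0,0,0,0,0]]])

```text
time_s: 3.3
eef_pos: [577.0, -79.8, 80.1]
ee_rot: [0.136, 0.694, 0.136, -0.694]
force: [0.5, -0.5, 0.5]
grip_width: 0.002
```

Emit:
move_arm(targets=[[[0,0.013,0,0,0,0,0],[0,0,0,0,0,0,0]]])

```text
time_s: 3.5
eef_pos: [576.9, -79.8, 77.8]
ee_rot: [-0.136, -0.694, -0.136, 0.694]
force: [-0.2, 0.4, -0.2]
grip_width: 0.002
```

Force noise is about ±0.5 N. I'm continuing in 2 mm, then 1 mm steps.

Emit:
move_arm(targets=[[[0,0.01,0,0,0,0,0],[0,0,0,0,0,0,0]]])

```text
time_s: 3.7
eef_pos: [577.0, -79.8, 76.3]
ee_rot: [-0.136, -0.694, -0.136, 0.694]
force: [-0.3, 0.2, 0.6]
grip_width: -0.003
```

Emit:
move_arm(targets=[[[0,0.007,0,0,0,0,0],[0,0,0,0,0,0,0]]])

```text
time_s: 3.9
eef_pos: [577.0, -79.8, 75.3]
ee_rot: [-0.136, -0.694, -0.136, 0.694]
force: [-0.3, -0.1, 0.0]
grip_width: 0.002
```

Emit:
move_arm(targets=[[[0,0.007,0,0,0,0,0],[0,0,0,0,0,0,0]]])

```text
time_s: 4.1
eef_pos: [577.0, -79.8, 74.3]
ee_rot: [-0.136, -0.694, -0.136, 0.694]
force: [0.8, -0.5, -0.1]
grip_width: 0.004
```

Emit:
move_arm(targets=[[[0,0.007,0,0,0,0,0],[0,0,0,0,0,0,0]]])

```text
time_s: 4.3
eef_pos: [576.9, -79.7, 73.3]
ee_rot: [-0.136, -0.694, -0.136, 0.694]
force: [-0.6, 1.1, 1.9]
grip_width: 0.001
```

Emit:
move_arm(targets=[[[0,0.007,0,0,0,0,0],[0,0,0,0,0,0,0]]])

```text
time_s: 4.5
eef_pos: [576.9, -79.8, 72.2]
ee_rot: [-0.136, -0.694, -0.136, 0.694]
force: [-0.6, 1.6, 2.4]
grip_width: -0.0
```

Emit:
move_arm(targets=[[[0,0.007,0,0,0,0,0],[0,0,0,0,0,0,0]]])

```text
time_s: 4.7
eef_pos: [577.0, -79.8, 71.1]
ee_rot: [-0.136, -0.694, -0.136, 0.694]
force: [-1.4, 0.6, 1.7]
grip_width: -0.002
```

Emit:
move_arm(targets=[[[0,0.007,0,0,0,0,0],[0,0,0,0,0,0,0]]])

```text
time_s: 4.9
eef_pos: [577.0, -79.8, 70.7]
ee_rot: [-0.136, -0.694, -0.136, 0.694]
force: [-4.0, 2.0, 7.0]
grip_width: 0.001
```

Emit:
move_arm(targets=[[[0,0.007,0,0,0,0,0],[0,0,0,0,0,0,0]]])

```text
time_s: 5.1
eef_pos: [577.0, -79.8, 70.5]
ee_rot: [0.136, 0.694, 0.136, -0.694]
force: [-7.8, 2.5, 14.5]
grip_width: -0.003
```

Emit:
move_arm(targets=[[[0,0.007,0,0,0,0,0],[0,0,0,0,0,0,0]]])

```text
time_s: 5.3
eef_pos: [577.0, -79.8, 70.3]
ee_rot: [0.136, 0.694, 0.136, -0.694]
force: [-11.5, 4.1, 21.9]
grip_width: 0.0
```

Emit:
move_arm(targets=[[[0,-0.02,0,0,0,0,0],[0,-0.02,0,0,0,0,0],[0,-0.03,0,0,0,0,0],[0,-0.1,0,0,0,0,0],[0,-0.1,0,0,0,0,0]]])

```text
time_s: 5.8
eef_pos: [576.9, -79.8, 108.7]
ee_rot: [-0.136, -0.694, -0.136, 0.694]
force: [-0.1, 0.3, -0.2]
grip_width: 0.001
```

Emit:
move_arm(targets=[[[0.25,-0.2,0,0.2,0,0,0],[0.25,-0.2,0,0.25,0,0,0],[0.25,0,0,0.25,0,0,0],[0.25,0,0,0,0,0,0]]])

```text
time_s: 6.2
eef_pos: [477.3, -120.4, 169.3]
ee_rot: [-0.135, -0.694, -0.135, 0.694]
force: [0.4, -0.2, -0.9]
grip_width: 0.249
```

```bash
python3 -c "
from h import *
im,s=wcap('w3');print(s['eef_pos'],s['force'],s['time_s'],s['grip_width'])
save('side1.png',cv2.resize(ctrl.capture('side')[100:280,200:440],None,fx=3.3,fy=3.3,interpolation=cv2.INTER_CUBIC))"
```

```text
[ 477.32082375 -120.39984817  169.2649779 ] [ 0.41406495 -0.2307884  -0.85579197] 6.2 0.24923231603041765
```

View pics/w3.png

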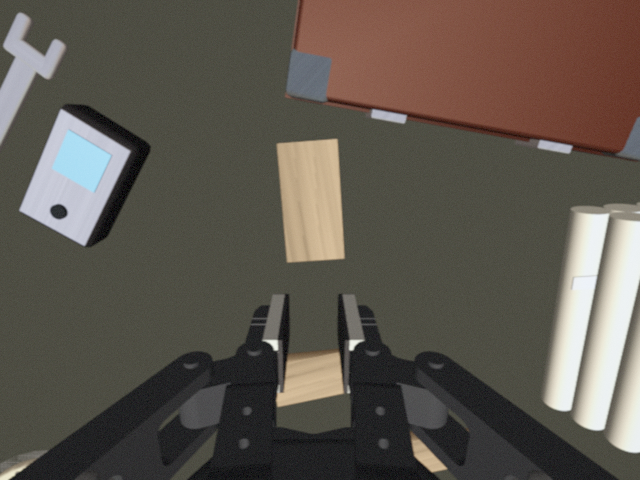

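View pics/side1.png

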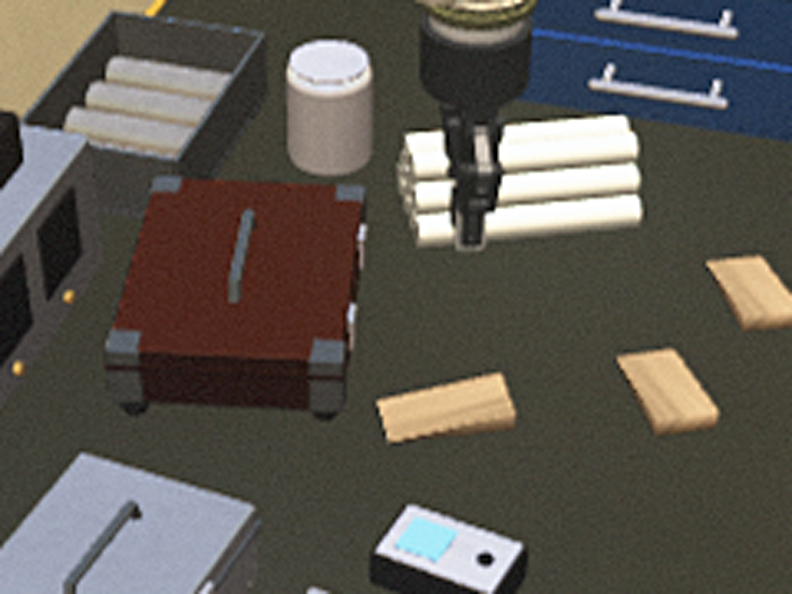

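Run:
```python
from fit import *
W=np.array([[50,25,2],[50,-25,2],[-50,-25,17],[-50,25,17],[-50,25,0.]])
p,r=fit(W,[('w3',0,277,143),('w3',1,337.5,139),('w3',2,344.5,259),('w3',3,286.5,263)],[486,-110,0.4]);print('w',p,r.round(1).tolist())
M=np.array([[-90,120,75],[-90,-120,75],[90,-120,75],[90,120,75.]])
q,r=fit(M,[('w3',0,286.5,97),('w3',1,622,155)],[671,-162,.22]);print(q,r.tolist())
c,s=np.cos(q[2]),np.sin(q[2]);f=np.array([q[0]-75*c-105*s,q[1]-75*s+105*c]);print('foot',f)
d=f-p[:2];a=p[2];print('foot in wedge',d@[np.cos(a),np.sin(a)],d@[-np.sin(a),np.cos(a)])
print('back',p[0]-50*np.cos(a),p[1]-50*np.sin(a))
```

```text
w [ 4.87739032e+02 -1.14039102e+02  4.53980008e-01] [[0.1, 0.6], [-0.0, 0.3], [-0.5, -0.4], [0.4, -0.8]]
[ 6.72477403e+02 -1.63429089e+02  2.39492981e-01] [[-3.1031548671793416, -0.10757322844473549], [34.84025047916418, 0.49431914943963307]]
foot [574.7109635  -79.21671875]
foot in wedge 93.43365291099282 -6.845998065452239
back 442.80359200079664 -135.96639559592074
```

Emit:
move_arm(targets=[[[0.15,0,0.01,0.2,0,0,0],[0.15,0.1,0,0.207,0,0,0],[0.15,0.25,0,0,0,0,0],[0.15,0.25,0,0,0,0,0],[0.15,0.25,0,0,0,0,0]]])

```text
time_s: 6.8
eef_pos: [424.6, -143.8, 39.6]
ee_rot: [0.136, 0.694, 0.136, -0.694]
force: [-0.4, -1.2, -0.1]
grip_width: 0.151
```

Emit:
move_arm(targets=[[[0.15,0.15,0,0,0,0,0],[0.15,0.05,0,0,0,0,0],[0.15,0,0,0,0,0,0]]])

```text
time_s: 7.1
eef_pos: [424.1, -143.6, 10.5]
ee_rot: [-0.136, -0.694, -0.136, 0.694]
force: [-0.3, -0.7, 1.1]
grip_width: 0.151
```

```bash
python3 -c "
from h import *
im,s=wcap('w4');print(s['eef_pos'],s['force'],s['time_s'],s['grip_width'])
save('side2.png',cv2.resize(ctrl.capture('side')[130:280,250:450],None,fx=4,fy=4,interpolation=cv2.INTER_CUBIC))"
```

```text
[ 424.10224939 -143.57219623   10.45640347] [-0.26848497 -0.65752328  1.06044408] 7.1 0.1508514850083849
```

View pics/w4.png

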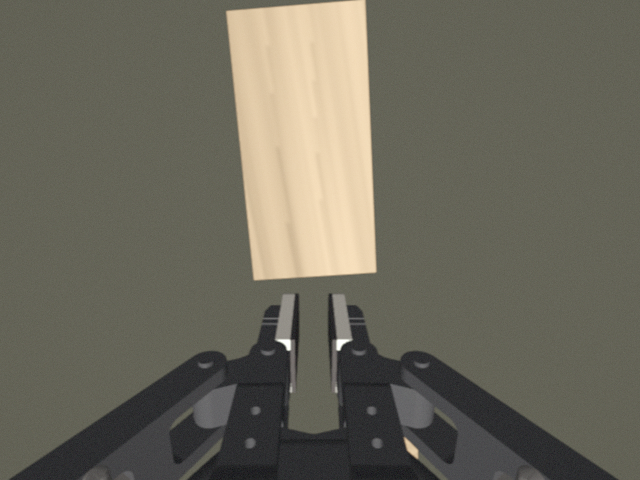

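View pics/side2.png

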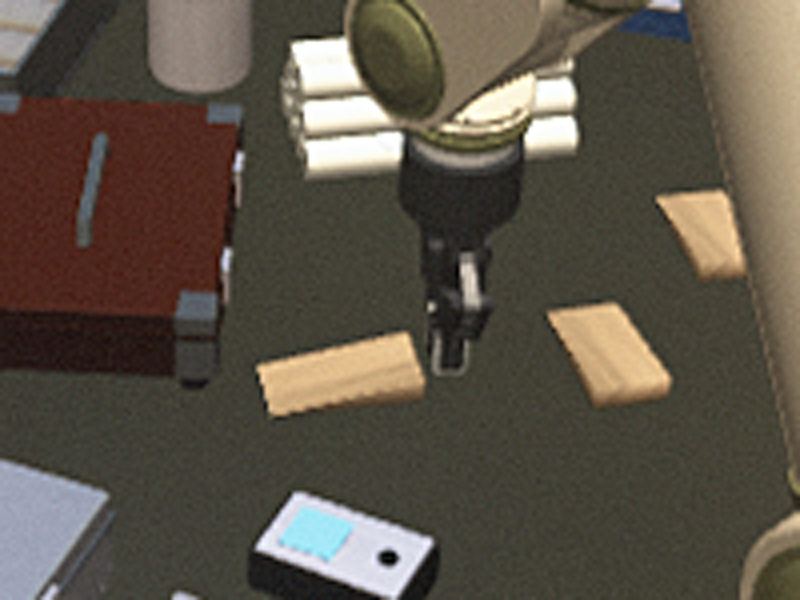

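Emit:
move_arm(targets=[[[0.15,0.037,0,0,0,0,0],[0.15,0,0,-0.03,0,0,0],[0.15,0,0,-0.03,0,0,0],[0.15,0,0,-0.03,0,0,0],[0.15,0,0,0,0,0,0]]])

```text
time_s: 7.7
eef_pos: [437.0, -138.6, 5.8]
ee_rot: [0.136, 0.694, 0.136, -0.694]
force: [-0.0, -0.9, -0.0]
grip_width: 0.154
```

Emit:
move_arm(targets=[[[0.15,0,0,-0.03,0,0,0],[0.15,0,0,-0.03,0,0,0],[0.15,0,0,-0.03,0,0,0],[0.15,0,0,-0.03,0,0,0],[0.15,0,0,0,0,0,0]]])

```text
time_s: 8.2
eef_pos: [453.6, -131.8, 5.6]
ee_rot: [0.136, 0.694, 0.136, -0.694]
force: [0.6, 0.1, -0.1]
grip_width: 0.152
```

```bash
python3 -c "
from h import *
im,s=wcap('w5');print(s['eef_pos'],s['force'],s['time_s'],s['grip_width'])
save('side3.png',cv2.resize(ctrl.capture('side')[130:280,250:450],None,fx=4,fy=4,interpolation=cv2.INTER_CUBIC))"
```

```text
[ 453.55186717 -131.83288431    5.55373494] [ 0.58259595  0.06364877 -0.1405862 ] 8.2 0.15166633239695992
```

View pics/w5.png

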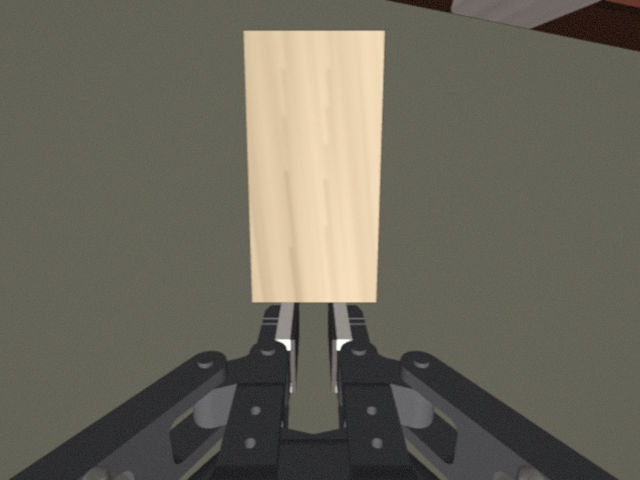

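View pics/side3.png

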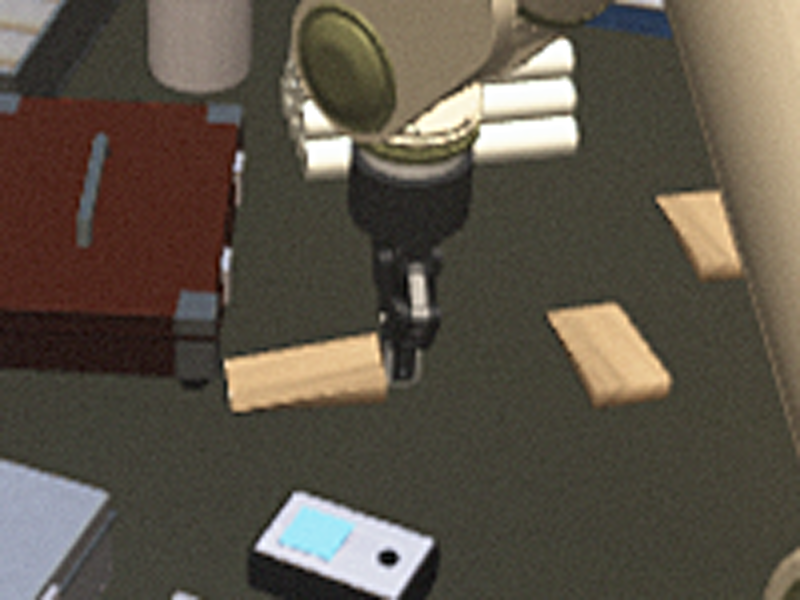

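Emit:
move_arm(targets=[[[0.15,0,0,-0.03,0,0,0],[0.15,0,0,-0.03,0,0,0],[0.15,0,0,-0.03,0,0,0],[0.15,0,0,-0.03,0,0,0],[0.15,0,0,0,0,0,0]]])

```text
time_s: 8.8
eef_pos: [470.2, -125.0, 5.6]
ee_rot: [0.136, 0.694, 0.136, -0.694]
force: [-0.1, -0.4, 0.6]
grip_width: 0.15
```

Emit:
move_arm(targets=[[[0.15,0,0,-0.02,0,0,0],[0.15,0,0,-0.02,0,0,0],[0.15,0,0,0,0,0,0]]])

```text
time_s: 9.1
eef_pos: [475.5, -122.8, 5.6]
ee_rot: [0.136, 0.694, 0.136, -0.694]
force: [0.3, -0.8, -0.3]
grip_width: 0.15
```

Emit:
move_arm(targets=[[[0.15,0,0,-0.01,0,0,0],[0.15,0,0,-0.01,0,0,0],[0.15,0,0,0,0,0,0]]])

```text
time_s: 9.4
eef_pos: [478.2, -121.8, 5.6]
ee_rot: [0.136, 0.694, 0.136, -0.694]
force: [-1.0, 0.2, -0.6]
grip_width: 0.156
```

Emit:
move_arm(targets=[[[0.15,0,0,-0.007,0,0,0],[0.15,0,0,-0.007,0,0,0],[0.15,0,0,0,0,0,0]]])

```text
time_s: 9.7
eef_pos: [480.1, -121.0, 5.6]
ee_rot: [0.136, 0.694, 0.136, -0.694]
force: [-0.6, -0.2, -0.7]
grip_width: 0.152
```

Emit:
move_arm(targets=[[[0.15,0,0,-0.01,0,0,0],[0.15,0,0,-0.01,0,0,0],[0.15,0,0,0,0,0,0]]])

```text
time_s: 10.0
eef_pos: [482.9, -119.8, 5.5]
ee_rot: [0.136, 0.694, 0.136, -0.694]
force: [-0.4, -0.2, 0.2]
grip_width: 0.149
```

Emit:
move_arm(targets=[[[0.15,0,0,-0.007,0,0,0],[0.15,0,0,-0.007,0,0,0],[0.15,0,0,0,0,0,0]]])

```text
time_s: 10.3
eef_pos: [484.5, -119.1, 5.5]
ee_rot: [-0.136, -0.694, -0.136, 0.694]
force: [-3.7, -1.5, 1.9]
grip_width: 0.148
```

Emit:
move_arm(targets=[[[0.15,0,0,-0.007,0,0,0],[0.15,0,0,0,0,0,0]]])

```text
time_s: 10.5
eef_pos: [485.3, -118.7, 5.5]
ee_rot: [-0.136, -0.694, -0.136, 0.694]
force: [-5.2, -1.8, 2.5]
grip_width: 0.15
```

Emit:
move_arm(targets=[[[0.15,0,0,-0.007,0,0,0],[0.15,0,0,0,0,0,0]]])

```text
time_s: 10.7
eef_pos: [486.0, -118.4, 5.5]
ee_rot: [-0.136, -0.693, -0.136, 0.695]
force: [-6.4, -2.9, 4.0]
grip_width: 0.152
```

Emit:
move_arm(targets=[[[0.15,0,0,0.01,0,0,0],[0.15,0,0,0.02,0,0,0],[0.15,0,0,0.1,0,0,0],[0.15,0,0,0.1,0,0,0],[0.15,0,0,0,0,0,0]]])

```text
time_s: 11.2
eef_pos: [453.7, -131.5, 5.5]
ee_rot: [-0.135, -0.694, -0.136, 0.694]
force: [0.9, 0.9, -0.4]
grip_width: 0.15
```

```bash
python3 -c "
from h import *
im,s=wcap('w6');print(s['eef_pos'],s['force'],s['time_s'],s['grip_width'])
save('side4.png',cv2.resize(ctrl.capture('side')[130:280,220:420],None,fx=4,fy=4,interpolation=cv2.INTER_CUBIC))"
```

```text
[ 453.74521178 -131.53538327    5.48485219] [ 0.85772226  0.88621224 -0.39646018] 11.2 0.1496130378318333
```

View pics/w6.png

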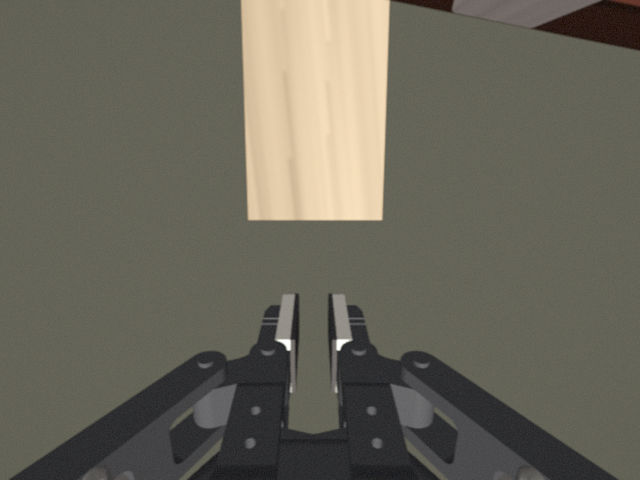

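View pics/side4.png

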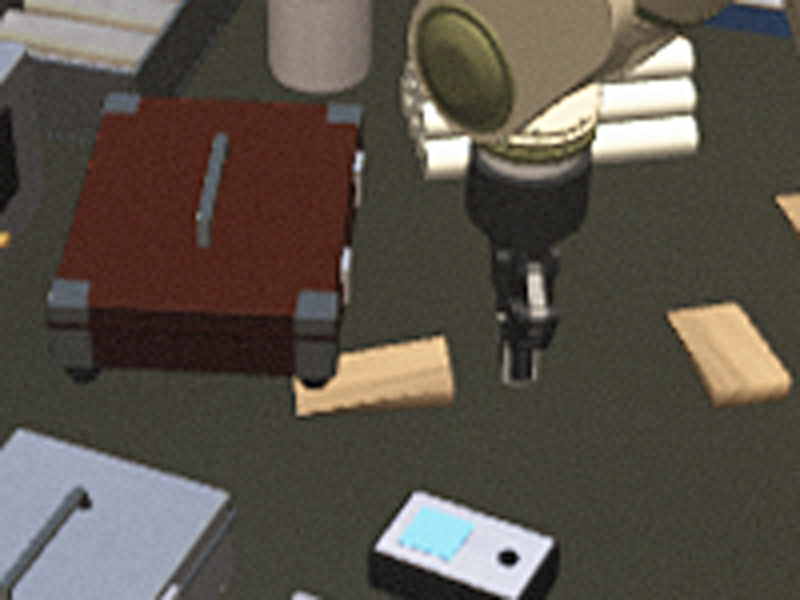

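Emit:
move_arm(targets=[[[0,-0.25,0,0,0,0,0],[0,-0.25,0,0,0,0,0],[0,-0.2,0,-0.09,0,0,0],[0,0,-0.008,-0.2,0,0,0],[0,0,0,-0.2,0,0,0]]])

```text
time_s: 11.8
eef_pos: [524.1, -101.9, 111.9]
ee_rot: [0.136, 0.695, 0.135, -0.693]
force: [-0.1, -0.2, -0.5]
grip_width: -0.001
```

Emit:
move_arm(targets=[[[0,0,0,-0.2,0,0,0],[0,0,0,-0.2,0,0,0],[0,0,0,0,0,0,0]]])

```text
time_s: 12.1
eef_pos: [580.5, -78.1, 110.4]
ee_rot: [0.137, 0.694, 0.137, -0.693]
force: [-0.1, -0.3, 0.7]
grip_width: -0.0
```

Emit:
move_arm(targets=[[[0,0.12,0,0.025,0,0,0],[0,0.08,0,0,0,0,0],[0,0.013,0,0,0,0,0],[0,0,0,0,0,0,0]]])

```text
time_s: 12.5
eef_pos: [574.3, -81.3, 78.5]
ee_rot: [-0.136, -0.694, -0.136, 0.694]
force: [0.9, -0.4, -0.7]
grip_width: -0.0
```

Emit:
move_arm(targets=[[[0,0.007,0,0,0,0,0],[0,0,0,0,0,0,0]]])

```text
time_s: 12.7
eef_pos: [574.6, -81.4, 78.1]
ee_rot: [0.136, 0.694, 0.136, -0.694]
force: [-0.0, -0.9, -0.7]
grip_width: -0.005
```

Emit:
move_arm(targets=[[[0,0.007,0,0,0,0,0],[0,0,0,0,0,0,0]]])

```text
time_s: 12.9
eef_pos: [574.4, -81.3, 76.6]
ee_rot: [0.136, 0.694, 0.136, -0.694]
force: [0.4, 0.3, 0.1]
grip_width: -0.003
```

Emit:
move_arm(targets=[[[0,0.004,0,0,0,0,0],[0,0,0,0,0,0,0]]])

```text
time_s: 13.1
eef_pos: [574.4, -81.2, 75.9]
ee_rot: [-0.136, -0.694, -0.136, 0.694]
force: [0.6, 0.7, 0.2]
grip_width: -0.006
```

Emit:
move_arm(targets=[[[0,0,0,-0.019,0,0,0],[0,0.004,0,0,0,0,0],[0,0,0,0,0,0,0]]])

```text
time_s: 13.4
eef_pos: [577.0, -80.1, 75.2]
ee_rot: [-0.136, -0.694, -0.136, 0.694]
force: [-0.5, 0.3, 0.4]
grip_width: 0.0
```

Emit:
move_arm(targets=[[[0,0.004,0,0,0,0,0],[0,0,0,0,0,0,0]]])

```text
time_s: 13.6
eef_pos: [576.9, -80.2, 74.6]
ee_rot: [-0.136, -0.694, -0.136, 0.694]
force: [-0.2, -0.4, -0.9]
grip_width: 0.001
```

Emit:
move_arm(targets=[[[0,0.004,0,0,0,0,0],[0,0,0,0,0,0,0]]])

```text
time_s: 13.8
eef_pos: [577.0, -80.1, 74.4]
ee_rot: [-0.136, -0.694, -0.136, 0.694]
force: [-1.6, 0.4, 4.0]
grip_width: 0.001
```

Emit:
move_arm(targets=[[[0,0.004,0,0,0,0,0],[0,0,0,0,0,0,0]]])

```text
time_s: 14.0
eef_pos: [577.0, -80.2, 74.2]
ee_rot: [0.136, 0.694, 0.136, -0.694]
force: [-4.3, 1.6, 8.4]
grip_width: 0.002
```

Emit:
move_arm(targets=[[[0,0,0,0,0,0,0],[0,0,0,0,0,0,0],[0,0,0,0,0,0,0],[0,0,0,0,0,0,0],[0,0,0,0,0,0,0]]])

```text
time_s: 14.5
eef_pos: [577.0, -80.1, 74.3]
ee_rot: [0.136, 0.694, 0.136, -0.694]
force: [-4.0, 0.3, 8.5]
grip_width: 0.002
```

```bash
python3 -c "
from h import *
im,s=wcap('w7');print(s['eef_pos'],s['force'],s['time_s'])
a=ctrl.capture('side');b=cv2.cvtColor(cv2.imread('pics/side0.png'),cv2.COLOR_BGR2RGB)
f=lambda x:cv2.resize(x[150:250,220:360],None,fx=4,fy=3,interpolation=cv2.INTER_CUBIC)
save('side5.png',np.vstack([f(b)[:300],f(a)[:300]]))
print(ctrl.sense()['force'])"
```

```text
[577.00349547 -80.14307471  74.26058562] [-4.00180308  0.28348194  8.5387442 ] 14.5
[-4.30900219  1.30817561  8.58042174]
```

View pics/side5.png

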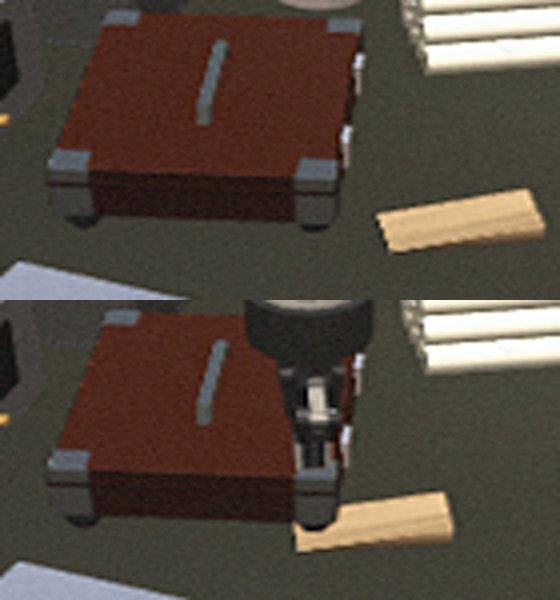

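View pics/w7.png

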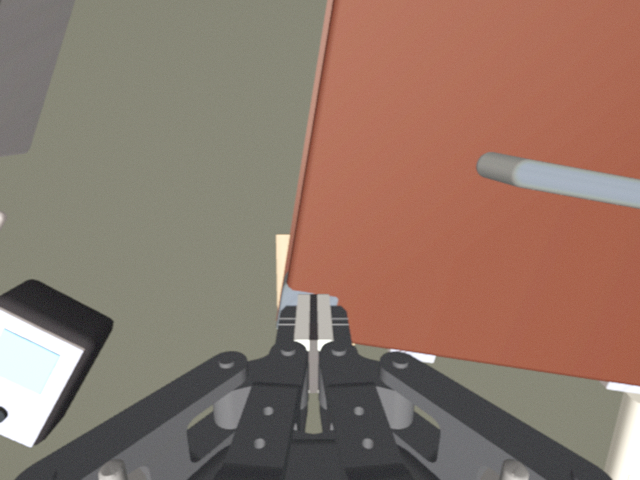

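```bash
python3 -c "
from h import *
print(ctrl.finish_job());s=ctrl.sense();print(s['force'],s['eef_pos'],s['time_s'])"
```

```text
the job is handed in; nothing more can be done
None
the job is handed in; nothing more can be done
```

I pressed the top corner above the short foot, wedged the foot, and handed the job in at about 14.5 s, still holding the press.

- **First press:** the corner dipped about 4 mm at about 2 N before the foot landed. I then pressed on to about 22 N, well above the 6 to 10 N you gave as firm. The case showed no movement afterwards.
- **Wedge:** I used the wedge farthest to the robot's left and pushed it thin end first under that foot with two fingers. I stopped at about 7 N horizontal push, slightly over the 4–6 N snug range but well under 12 N, then backed off. The side picture shows the foot sitting on the wedge.
- **Final press:** I held 8.5 N down on the same corner, which gave only about 0.3 mm. The side view shows the case in the same place as at the start, and nothing in view had been disturbed. About 4 N of sideways force remained at the fingertips, and the case showed no movement under it.

The camera estimates of the corner position disagreed by 2 to 5 mm. The last wrist picture shows the fingertips on the dark corner post.

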